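# Register a plaque blank in the engraving jig and close its guard

## Task

Load the oblong brass plaque blank into the engraving jig: lay it flat on the bed and push it fully home, one long edge flush along the back fence and one short end right up against the foot of the end stop's screw. The end stop is set to size and only lightly clamped, so feel for it and do not shift it. Then gently lower the hinged clear guard until it is fully closed, leaving the blank registered and everything else on the bench where it is.

Things in the scene. Friction and masses are not known exactly. Their poses are not given: they have to be found in the camera images.
- jig: fixed engraving jig: aluminium plate 20 mm thick (bed at z = 20 mm), x from -90 to +80 mm, y +-125 mm. Origin on its underside; +x points to its hinge side, away from the robot; z up. At the back corners (x 65 to 79, y +-112 mm) hinge blocks, top at z = 40 mm; at x = -45, y = +-108 mm rubber rest posts of 10 mm diameter, top at z = 41 mm.
- fence (a point): middle of the foot of the back fence's front face, on the bed, at (45, 0, 20) mm in the jig's frame, axes as the jig's: the fence is a steel bar 10 mm high along the jig's y, 150 mm long; the blank's long edge goes flush to this face.
- stop: end stop on the jig's +y side: dark block 34 (x) by 26 (y) by 18 mm on a rail along y; axes as the jig's. Origin: bottom of its face towards -y, at (20, 82, 20.5) mm in the jig. From that face a set screw with a square steel foot (16 mm wide, 1 to 10 mm above the bed) sticks out 5 to 23 mm to -y, different each time and not reported. Held by friction: over about 13 N shifts it.
- blank: the part: oblong brass plate 44 mm (its x) by 64 mm (its y) by 8 mm thick, about 0.19 kg, lying flat on the bench at the start; origin at the centre of its underside. Either end and either long edge may go to the stops.
- guard (a joint): hinged guard of the jig, a clear sheet 206 mm wide in a steel frame, in rad: 0 closed (level), at the start 1.62 to 1.85 (open, leaning back from the robot). Its stiff hinge stays where it is put; about 3 N at the tab moves it. Closed, its underside is 40 mm and its steel top 46 mm above the bench, clear of the blank.
- guard_hinge (a point): middle of the guard's hinge line, which runs along the jig's y at x = 72 mm, z = 36.5 mm in the jig's frame.
- guard_tab (a point): middle of the upper face of the guard's steel tab (50 mm wide along the hinge, 6 mm thick, at the free edge); 138 mm from the hinge line and 10 mm above it when closed; the free end is 8 mm further out. Site axes: x along the sheet towards the hinge, z out of its upper face (which faces away from the robot when open).
- square_tag: bystander: small square brass tag, 36 by 36 by 6 mm, origin under its centre.
- disc_tag: bystander: round brass tag, diameter 48 mm, 6 mm thick, origin under its centre.
- glue: bystander: white jar, diameter 60 mm, 75 mm high, origin under its centre.
- screwdriver: bystander: screwdriver lying beyond the jig.
- hammer: bystander: hammer lying to the left.
- spray: bystander: spray can, diameter 52 mm, 170 mm high, origin under its centre.
- brush: bystander: brush lying to the right.
Mind the look-alikes: they are no part of the job. What is shaped like the blank but turquoise is not meant.

How it is judged:
On the way:
1. with the guard still open, the blank lies flat on the bed, home against the fence and the foot of the end stop (x of blank in the frame of jig above 0.0212 m and angle between the x axis of blank and the x axis of jig, either way round below 0.03 rad and z of blank in the frame of jig between 0.0175 and 0.0305 m and (y of screw_c0 in the frame of blank between 0.0325 and 0.0363 m or y of screw_c0 in the frame of blank between -0.0363 and -0.0325 m) and angle between the z axis of blank and the z axis of jig, either way round below 0.04 rad and value of joint guard above 0.8 rad), for 0.2 s.
At the end, for the whole second after the job is handed in: The blank lies flat and still on the jig's bed, a long edge within 1.8 mm of the back fence and parallel to it within 0.03 rad, a short end within 1.8 mm of the foot of the end stop's screw; the end stop is within 3 mm of where it was; the guard is closed to within 0.04 rad (x of blank in the frame of jig above 0.0212 m and angle between the x axis of blank and the x axis of jig, either way round below 0.03 rad and z of blank in the frame of jig between 0.0175 and 0.0305 m and (y of screw_c0 in the frame of blank between 0.0325 and 0.0363 m or y of screw_c0 in the frame of blank between -0.0363 and -0.0325 m) and angle between the z axis of blank and the z axis of jig, either way round below 0.04 rad and value of joint guard below 0.04 rad and distance of stop from where it was at the start of the episode below 0.003 m and linear speed of blank below 0.01 m/s); the robot touches nothing.
It fails at once if the end stop is shifted by more than 3 mm (distance of stop from where it was at the start of the episode above 0.003 m).
It fails at once if the guard is slammed (faster than 3 rad/s) (velocity of joint guard below -3 rad/s).
It fails at once if another thing on the bench is moved by more than 25 mm (distance of any of square_tag, disc_tag, glue, screwdriver, hammer, spray, brush from where it was at the start of the episode above 0.025 m).
It also fails if it takes over 72 s, if anything falls off the work surface, if the arm or the gripper's body presses on something with over 40 N, if the wrist force passes 120 N, or if a joint passes its speed limit or range.

## Robot

A 6-joint arm with a two-finger parallel gripper is mounted at the origin on the work surface. World frame = base frame: x ahead of the robot, y to its left, z up, the work surface at z = 0. Lengths are in m, angles in rad, forces in N, time in s.
With the tool pointing down it reaches from about 0.35 to 0.85 m from the base axis. Payload 8.1 kg.
Tool frame: the origin (TCP) lies on the mounting face of the last link; the fingertips stand 186 mm ahead of it and the grasp point (between the pads) lies 167 mm ahead of it; z points along the fingers, y is the line along which they close (so a half turn about z gives the same grasp; the last joint's range is limited). The gripper opens to 93 mm and grips with 3 to 60 N. Pads are 15 mm wide; open, the fingers measure 128 mm over their backs; the gripper's body (75 mm by 188 mm) begins 65 mm behind the grasp point.
Start: joints at [-1.213, 0.13, 1.488, -0, 1.523, -0.085], TCP at [0.257, -0.542, 0.405] pointing down, gripper open.
Joint ranges: [-2.96, 2.96], [-0.89, 2.26], [0.02, 2.5], [-1.34, 4.48], [0, 2.73], [-2.66, 2.66]. Speed limits (rad/s): [2.39, 2.39, 2.79, 3.14, 3.14, 3.14].

## Interface

Orientations are given as a rotation vector (axis times angle).
In Python, from plant import * gives the robot as it stands. The module is installed in compiled form; this text tells all that it offers.
- The arm moves only by the tool arm_command, never from a script. Its argument "increments" is a list of rows, each a list of 6 numbers: the shift along the tool's x, y, z in units of 0.2 m (1.0 is 0.2 m), then the turn, a rotation vector about the tool's x, y, z in units of pi rad (1.0 is pi rad). A call has exactly 5 rows; each row is the pose to reach, as a shift and turn from the pose commanded when the call began, along the tool's axes at that moment, turning the shorter way round; what a row does not reach only later rows make up. A row lasts 1/8 s, in which the tool goes at most 62.5 mm and 10.7 degrees, less where a joint would pass 70% of its speed; a pose out of reach is approached as far as the arm can. A call with a number of a shift or a turn outside -1 to 1 is refused whole. A call with a gripper value outside its range is refused whole. "fingers" is the closure, from -1 (fully open) to 1 (shut), set as the call begins (left out, the last holds). The fingers move at their own pace and stop on an object; "force" is the grip in N (left out, the last holds). Time passes only in rows, so rows that repeat a pose let the fingers close, or fill a call up. It gives the time, the measured TCP pose, the force, the opening and the grip force at its end, in the units of the state.
- read_state(): the state, without advancing time (a new reading comes with each control period).
- read_camera(name): name is "scene" or "side" or "wrist"; returns a dict with "image" (480x640x3 uint8, red, green, blue), "fx", "fy", "cx", "cy" (pixels), "k1" (the pictures are not rectified: a ray, as slopes to the right and down, at radius r is drawn at 1 + k1 r^2 times it, then the intrinsics apply), "T" (4x4, takes a point from camera to world coordinates). Camera axes: x right, y down, z forward; pixel columns grow to the right and rows downward; lengths in m; the calibration is good to about 2 mm. A picture is of the moment at which its call begins. There is no depth.
- close_job(): hands the job in; it is judged then, once.
The state is a dict: "t": time; "q": joint angles; "dq": joint speeds; "joint_torque": joint torques, N m; "tool_pos": TCP position; "orientation": TCP orientation; "force": force on the tool from outside, world axes, zero at the start; "wrist_torque": the same for the moment, N m; "opening": finger opening in m; "gripper_force": force on a finger pad.
Only numpy, scipy, OpenCV 4.12 (cv2) and the standard library are available. Lean on these libraries where they do the work, as an engineer would, in place of code of your own. Each camera call takes 0.05 s, during which the arm holds its last target. There are 200 camera calls.

## Working session

There is one attempt and no reset: what is moved stays moved. The work goes in short steps, Python scripts to look and compute and a tool call to move; the robot and the scene stay as the last step left them, time stands still between calls to the robot, and variables do not carry over. Pictures are saved under pics/ and viewed, at most 10 in all, crops included, and the job is handed in when it is done.

Besides the shell and the picture viewer there is one more tool, called in YAML: its name, and indented under it one key for each argument. arm_command: Moves the arm, as the interface text tells. Shifts and turns lie within -1 to 1; 1 stands for 0.2 m of shift or pi rad of turn. Its arguments: {"type":"object","properties":{"increments":{"type":"array","items":{"type":"array","items":{"type":"number","minimum":-1,"maximum":1}}},"fingers":{"type":"number"},"force":{"type":"number"}},"required":["increments"]}

```bash
mkdir -p pics; cat > h.py <<'E'
import numpy as np, cv2
from plant import *
from scipy.spatial.transform import Rotation as R
def cam(n):
    return read_camera(n)
def pix2w(c,u,v,z):
    "pixel -> world at height z"
    x,y=(u-c["cx"])/c["fx"],(v-c["cy"])/c["fy"]
    rd=np.hypot(x,y); r=rd
    for _ in range(30): r=rd/(1+c["k1"]*r*r)
    s=r/rd if rd>0 else 1
    T=c["T"]; d=T[:3,:3]@np.array([x*s,y*s,1]); o=T[:3,3]
    return o+d*(z-o[2])/d[2]
def w2pix(c,P):
    P=np.atleast_2d(P); T=c["T"]; p=(P-T[:3,3])@T[:3,:3]
    s=p[:,:2]/p[:,2:]; k=1+c["k1"]*(s**2).sum(1,keepdims=True); s=s*k
    return s*[c["fx"],c["fy"]]+[c["cx"],c["cy"]]
E
python3 - <<'E'
from h import *
import pickle
d={}
for n in("scene","side","wrist"):
    c=cam(n); d[n]=c
    cv2.imwrite(f"pics/{n}0.png",c["image"][:,:,::-1]); print(n,c["fx"],c["k1"],c["T"].round(3).tolist())
pickle.dump(d,open("c0.pkl","wb"))
s=read_state(); print(s)
E
```

```text
scene 607.5598360591812 -0.1960643036905231 [[0.509, 0.713, -0.483, 1.256], [0.861, -0.414, 0.296, -0.389], [0.011, -0.566, -0.825, 1.25], [0.0, 0.0, 0.0, 1.0]]
side 607.9363335313187 -0.14280128622823945 [[0.992, -0.087, 0.093, 0.41], [-0.126, -0.758, 0.64, -1.028], [0.015, -0.647, -0.763, 1.297], [0.0, 0.0, 0.0, 1.0]]
wrist 407.8883983606868 0.012920211362325839 [[0.428, -0.868, -0.251, 0.327], [-0.904, -0.412, -0.117, -0.508], [-0.002, 0.277, -0.961, 0.383], [0.0, 0.0, 0.0, 1.0]]
{'t': 0.15, 'q': array([-1.21340580e+00,  1.31006472e-01,  1.48899403e+00,  2.14286349e-05,
        1.52297663e+00, -8.53875298e-02]), 'dq': array([ 0.00016813, -0.00315216, -0.00367818, -0.00056796, -0.00065216,
        0.00140698]), 'joint_torque': array([ 1.29835145e-03, -5.60474467e+01, -4.92336488e+01,  7.69077125e-02,
        3.06477130e-02, -5.93062418e-05]), 'tool_pos': array([ 0.2570457 , -0.54197517,  0.40393628]), 'orientation': array([-3.06357630e+00, -6.89543065e-01,  2.61431260e-04]), 'force': array([ 0.21992482,  0.50689017, -0.05710368]), 'wrist_torque': array([-0.04082581,  0.03957833,  0.04870919]), 'gripper_force': 0.0, 'opening': 0.093069221376461}
```

View pics/scene0.png

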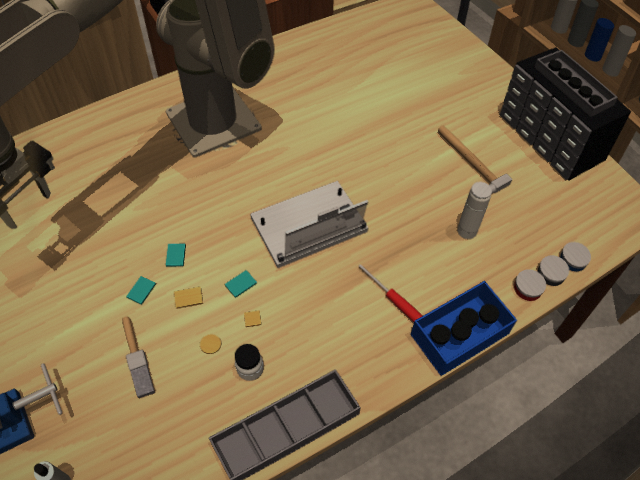

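View pics/side0.png

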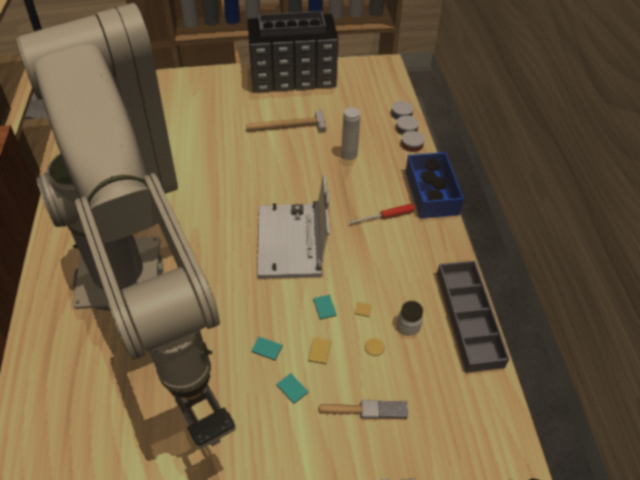

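The scene view shows brass candidates: an oblong at (188,298), a square at (253,319) and a disc at (210,344). The oblongs at (176,255), (141,290) and (240,284) are turquoise. In the side view the oblong is at (320,350). The brass oblong is the one that fits the description, and I'll confirm it with an enlarged crop. The jig is at scene (310,222) and side (290,240).

```bash
python3 - <<'E'
from h import *
import pickle
d=pickle.load(open("c0.pkl","rb"))
def crop(n,x,y,w,h,k): return cv2.resize(d[n]["image"][y:y+h,x:x+w],None,fx=k,fy=k,interpolation=cv2.INTER_CUBIC)
a=crop("scene",240,175,140,100,4)   # 560x400... 
b=crop("side",250,170,90,115,4)
# layout: a scaled to 480 wide
A=np.zeros((600,800,3),np.uint8)
a=crop("scene",245,178,130,90,3.5); A[:a.shape[0],:a.shape[1]]=a   #455x315
b=crop("side",250,175,84,110,4); A[:b.shape[0],460:460+b.shape[1]]=b #336x440
e=crop("scene",160,275,60,50,4); A[320:320+e.shape[0],:e.shape[1]]=e #240x200
f=crop("side",295,325,50,50,4); A[320:520,245:445]=f
cv2.imwrite("pics/crop1.png",A[:,:,::-1])
for n,(u,v),win in(("scene",(188,298),25),("side",(320,350),22)):
    im=d[n]["image"]; hsv=cv2.cvtColor(im,cv2.COLOR_RGB2HSV); print(n,hsv[v,u],hsv[v-22,u],hsv[v+20,u])
    ref=hsv[v,u].astype(int); m=((hsv[:,:,1]>ref[1]-35)&(abs(hsv[:,:,0].astype(int)-ref[0])<5)).astype(np.uint8)
    k=np.zeros_like(m);k[v-win:v+win,u-win:u+win]=1
    cnt=max(cv2.findContours(m*k,cv2.RETR_EXTERNAL,cv2.CHAIN_APPROX_NONE)[0],key=cv2.contourArea)
    P=np.array([pix2w(d[n],*p[0],0.008)[:2] for p in cnt])
    r=cv2.minAreaRect((P*1000).astype(np.float32)); print(r, cv2.minAreaRect(cnt))
E
```

```text
scene [ 19 161 176] [ 23 103 179] [ 28  93 178]
((514.3502197265625, -298.2640075683594), (64.58935546875, 48.902748107910156), 71.77051544189453) ((187.70806884765625, 297.34564208984375), (17.95781707763672, 28.037364959716797), 79.99201965332031)
side [ 21 155 165] [ 22 108 168] [ 22 109 166]
((510.94525146484375, -301.7622985839844), (69.81362915039062, 47.266170501708984), 72.33499145507812) ((319.3846130371094, 350.0769348144531), (19.611610412597656, 25.495094299316406), 11.309932708740234)
```

View pics/crop1.png

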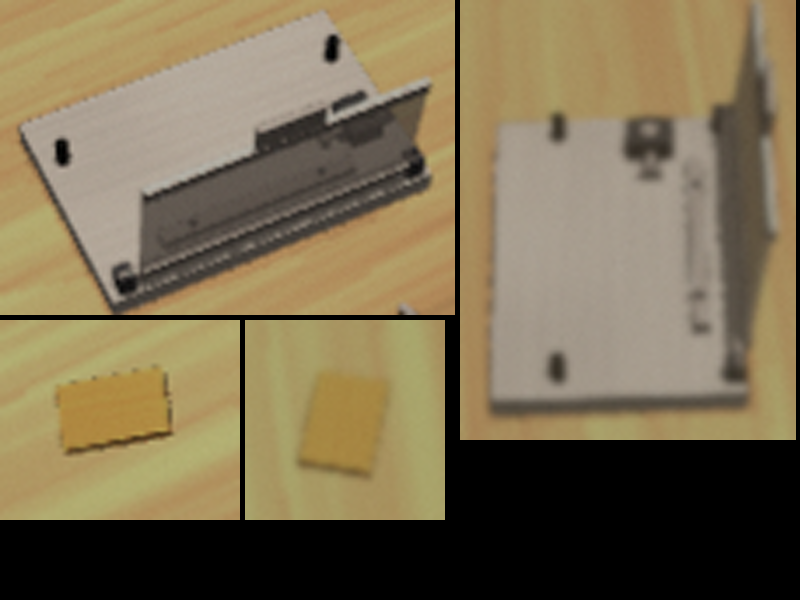

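The crop confirms it: the oblong at scene (188,298) is brass, so it is the blank. The jig corners, posts, stop and screw foot are all visible. Next I'll fit the jig pose.

```bash
cat >> h.py <<'E'
def jigfit(cams,obs):
    "obs: list (cam index, jig point mm, u, v) -> x,y,yaw"
    from scipy.optimize import least_squares
    def f(p):
        return np.concatenate([(w2pix(cams[i],jw(p,np.array(P)/1e3))[0]-(u,v)) for i,P,u,v in obs])
    r=least_squares(f,[0.5,0,0],loss="soft_l1"); return r.x,f(r.x).reshape(-1,2)
def jw(p,P):
    c,s=np.cos(p[2]),np.sin(p[2]); P=np.atleast_2d(P)
    return np.c_[p[0]+c*P[:,0]-s*P[:,1],p[1]+s*P[:,0]+c*P[:,1],P[:,2]]
def wj(p,W):
    c,s=np.cos(p[2]),np.sin(p[2]); d=np.atleast_2d(W)-np.array([p[0],p[1],0])
    return np.c_[c*d[:,0]+s*d[:,1],-s*d[:,0]+c*d[:,1],d[:,2]]
def plan(pos,a=None,cmd=None):
    "increments (move units) from commanded pose (pos,yaw a) to TCP pos, yaw a (tool down)"
    s=read_state(); p0,R0=(s["tool_pos"],R.from_rotvec(s["orientation"])) if cmd is None else (np.array(cmd[:3]),R.from_euler("z",cmd[3])*R.from_euler("x",np.pi))
    Rt=R0 if a is None else R.from_euler("z",a)*R.from_euler("x",np.pi)
    return (R0.inv().apply(np.array(pos)-p0)/.2).round(4).tolist()+((R0.inv()*Rt).as_rotvec()/np.pi).round(4).tolist()
E
python3 - <<'E'
from h import *
import pickle
d=pickle.load(open("c0.pkl","rb")); C=[d["scene"],d["side"]]
O=[(0,(-90,-125,20),251.3,215.1),(0,(-90,125,20),337,181.4),(0,(-45,-108,41),262.7,218.9),(0,(-45,108,41),339.9,188.9),(0,(80,-125,20),277,263.1),
(1,(-90,125,20),259.5,206),(1,(-90,-125,20),258,275.5),(1,(80,-125,20),321.5,274),(1,(-45,108,41),274.5,204),(1,(-45,-108,41),274.25,263.5)]
p,r=jigfit(C,O); print(p,np.degrees(p[2]));print(r.round(1).tolist())
print("foot",wj(p,pix2w(C[1],297.5,219.5,.026))*1e3)
# guard angle from top edge in scene: right top corner crop(430,82), left (145,192)
for th in np.arange(1.6,1.9,.05):
    L=np.array([[72-130*np.cos(th)+3*np.sin(th),y,36.5+130*np.sin(th)] for y in(-103,103)])/1e3
    print(round(th,2),((w2pix(C[0],jw(p,L))-[245,178])*3.5).round().tolist())
print("pregrasp", plan([.5125,-.300,.40],np.radians(162)), "down" )
E
```

```text
[ 0.47618766  0.05240039 -0.07478112] -4.284642647015197
[[-2.0, -1.6], [0.2, -1.0], [-0.8, 0.2], [-0.3, 0.6], [-0.5, 1.7], [-0.2, -1.4], [-0.3, -1.3], [1.1, -1.9], [0.1, -0.6], [0.3, 0.1]]
foot [[18.5873763  57.53687312 26.        ]]
1.6 [[130.0, 166.0], [418.0, 54.0]]
1.65 [[134.0, 173.0], [423.0, 61.0]]
1.7 [[138.0, 182.0], [427.0, 69.0]]
1.75 [[143.0, 190.0], [432.0, 77.0]]
1.8 [[147.0, 199.0], [436.0, 85.0]]
1.85 [[151.0, 208.0], [441.0, 94.0]]
pregrasp [1.6725, -0.5459, 0.0207, -0.0002, -0.0005, -0.7591] down
```

arm_command:
  increments:
    - [0.2,-0.07,0,0,0,-0.055]
    - [0.4,-0.14,0,0,0,-0.11]
    - [0.6,-0.21,0,0,0,-0.165]
    - [0.8,-0.28,0,0,0,-0.22]
    - [0.99,-0.34,0.01,0,0,-0.275]
  fingers: -1
  force: 20

```text
t: 0.78
tool_pos: [0.4077, -0.3947, 0.4026]
orientation: [-2.489, -1.917, -0.0]
force: [-0.2, -0.1, 0.4]
opening: 0.0934
gripper_force: 0.0
```

```bash
python3 - <<'E'
from h import *
print(plan([.5125,-.300,.40],np.radians(162)))
E
```

```text
[0.5916, 0.3857, 0.0132, 0.0, -0.0, -0.4822]
```

arm_command:
  increments:
    - [0.15,0.1,0,0,0,-0.055]
    - [0.3,0.2,0,0,0,-0.11]
    - [0.45,0.3,0.01,0,0,-0.165]
    - [0.59,0.386,0.013,0,0,-0.22]
    - [0.5916,0.3857,0.013,0,0,-0.275]

```text
t: 1.4
tool_pos: [0.5136, -0.2999, 0.3995]
orientation: [-1.454, -2.784, -0.001]
force: [-0.1, -0.5, 0.1]
opening: 0.0931
gripper_force: 0.0
```

arm_command:
  increments:
    - [0,0,0,0,0,-0.055]
    - [0,0,0,0,0,-0.11]
    - [0,0,0,0,0,-0.165]
    - [0,0,0,0,0,-0.207]
    - [0,0,0,0,0,-0.207]

```text
t: 2.02
tool_pos: [0.5122, -0.3017, 0.3998]
orientation: [-0.503, -3.1, -0.0]
force: [1.3, 0.5, -0.1]
opening: 0.093
gripper_force: 0.0
```

```bash
python3 - <<'E'
from h import *
c=cam("wrist"); im=c["image"]; cv2.imwrite("pics/w1.png",im[:,:,::-1])
s=read_state(); print(s["tool_pos"],R.from_rotvec(s["orientation"]).as_euler("ZYX",degrees=True))
u,v=w2pix(c,[.5125,-.300,.008])[0].astype(int); hsv=cv2.cvtColor(im,cv2.COLOR_RGB2HSV).astype(int); print(u,v,hsv[v,u])
m=((hsv[:,:,1]>hsv[v,u,1]-30)&(abs(hsv[:,:,0]-hsv[v,u,0])<5)).astype(np.uint8)
m=cv2.morphologyEx(m,cv2.MORPH_OPEN,np.ones((5,5)))
n,l,st,ce=cv2.connectedComponentsWithStats(m)
k=l[v,u]; cnt=max(cv2.findContours((l==k).astype(np.uint8),cv2.RETR_EXTERNAL,cv2.CHAIN_APPROX_NONE)[0],key=cv2.contourArea)
P=np.array([pix2w(c,*p[0],0.008)[:2] for p in cnt]); print(cv2.minAreaRect((P*1000).astype(np.float32)))
E
```

```text
[ 0.51215397 -0.30171331  0.39981641] [ 1.61459388e+02 -3.15784387e-02  1.79991313e+02]
322 202 [ 28 187 147]
((510.102294921875, -297.09906005859375), (62.81898498535156, 43.23041915893555), 71.57628631591797)
```

View pics/w1.png

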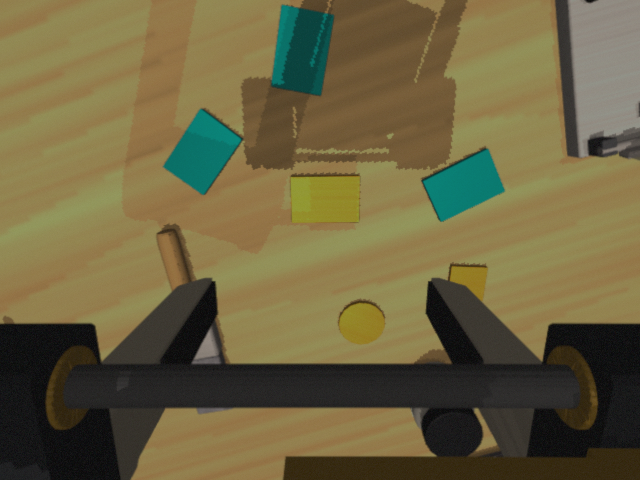

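The wrist view shows the blank centred at pixel (325,199), lying between turquoise look-alikes and already parallel to the grip line. I'm going down to it.

arm_command:
  increments:
    - [0.01,0.01,0.2,0,0,0]
    - [0.017,0.0185,0.45,0,0,0]
    - [0.017,0.0185,0.7,0,0,0]
    - [0.017,0.0185,0.85,0,0,0]
    - [0.017,0.0185,0.9,0,0,0]

```text
t: 2.7
tool_pos: [0.5092, -0.2965, 0.2175]
orientation: [-0.505, -3.097, -0.003]
force: [-0.1, 0.5, 0.6]
opening: 0.0926
gripper_force: 0.0
```

arm_command:
  increments:
    - [0,0,0.08,0,0,0]
    - [0,0,0.13,0,0,0]
    - [0,0,0.154,0,0,0]
    - [0,0,0.154,0,0,0]
    - [0,0,0.154,0,0,0]

```text
t: 3.32
tool_pos: [0.5104, -0.2974, 0.19]
orientation: [0.501, 3.1, -0.001]
force: [-0.8, -0.3, -0.2]
opening: 0.0928
gripper_force: 0.0
```

arm_command:
  increments:
    - [0,0,0,0,0,0]
    - [0,0,0,0,0,0]
    - [0,0,0,0,0,0]
    - [0,0,0,0,0,0]
    - [0,0,0,0,0,0]
  fingers: 1
  force: 25

```text
t: 3.95
tool_pos: [0.5102, -0.2972, 0.1894]
orientation: [0.501, 3.101, -0.0]
force: [-0.6, 0.6, 1.1]
opening: 0.0639
gripper_force: 25.0
```

arm_command:
  increments:
    - [0,0,-0.1,0,0,0]
    - [0,0,-0.35,0,0,0]
    - [0,0,-0.6,0,0,0]
    - [0,0,-0.85,0,0,0]
    - [0,0,-1,0,0,0]

```text
t: 4.58
tool_pos: [0.5103, -0.2973, 0.3943]
orientation: [0.501, 3.097, -0.003]
force: [0.5, -0.1, -2.4]
opening: 0.0632
gripper_force: 25.0
```

```bash
python3 - <<'E'
from h import *
p=[0.47619,0.0524,-0.07478]
s=read_state(); print(s["tool_pos"],s["opening"])
print(plan([*jw(p,[.01,.005,0])[0][:2],.40],p[2]+np.pi))
E
```

```text
[ 0.51032825 -0.29725115  0.39431657] 0.06319920218918677
[0.6703, 1.6418, -0.034, -0.0006, 0.0015, -0.0782]
```

arm_command:
  increments:
    - [0.05,0.12,0,0,0,0]
    - [0.15,0.36,0,0,0,0]
    - [0.25,0.6,-0.02,0,0,0]
    - [0.35,0.84,-0.034,0,0,0]
    - [0.4,0.98,-0.034,0,0,0]

```text
t: 5.2
tool_pos: [0.4955, -0.0837, 0.3979]
orientation: [0.499, 3.1, 0.0]
force: [0.2, -0.0, -1.3]
opening: 0.0635
gripper_force: 25.0
```

arm_command:
  increments:
    - [0.09,0.22,0,0,0,-0.03]
    - [0.18,0.44,0,0,0,-0.06]
    - [0.25,0.6,0,0,0,-0.078]
    - [0.27,0.662,0,0,0,-0.078]
    - [0.27,0.662,0,0,0,-0.078]

```text
t: 5.82
tool_pos: [0.4865, 0.057, 0.3969]
orientation: [0.118, 3.139, -0.0]
force: [-0.9, 0.2, -1.5]
opening: 0.0638
gripper_force: 25.0
```

```bash
python3 - <<'E'
from h import *
import pickle
c=cam("wrist"); im=c["image"]; cv2.imwrite("pics/w2.png",im[:,:,::-1]); pickle.dump(c,open("c2.pkl","wb"))
s=read_state(); print(s["tool_pos"],R.from_rotvec(s["orientation"]).as_euler("ZYX",degrees=True),s["force"])
E
```

```text
[0.48654268 0.05629342 0.39662642] [ 1.75646047e+02  3.29174673e-02 -1.79973010e+02] [ 0.149456   -0.85211127 -1.32332006]
```

View pics/w2.png

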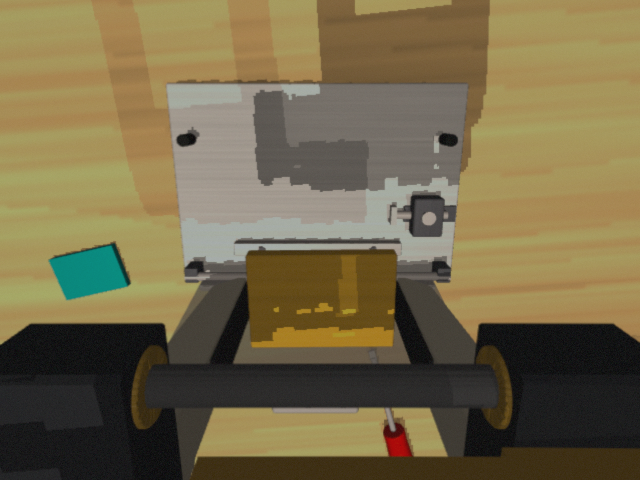

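Wrist view: the jig bed spans (167,84) to (467,84), and the fence top-front edge runs along row ~241 from column 235 to 400. The screw foot tip is near (390,214) and the stop face near column 410. The blank is held square at (321,300). Next I'll refine the jig pose.

```bash
python3 - <<'E'
from h import *
import pickle
c=pickle.load(open("c2.pkl","rb")); g=cv2.GaussianBlur(cv2.cvtColor(c["image"],cv2.COLOR_RGB2GRAY),(3,3),0).astype(float)
sat=cv2.cvtColor(c["image"],cv2.COLOR_RGB2HSV)[:,:,1].astype(float)
# front bed edge: strongest saturation drop in rows 76..92
us=np.arange(185,450,5)
fr=[(u,76+np.argmin(np.diff(sat[76:94,u]))+.5) for u in us]
W=np.array([pix2w(c,u,v,.02)[:2] for u,v in fr]); k=np.polyfit(W[:,1],W[:,0],1)
res=W[:,0]-np.polyval(k,W[:,1]); ok=abs(res)<.002; k=np.polyfit(W[ok,1],W[ok,0],1); print("front edge yaw",np.degrees(-np.arctan(k[0])),ok.sum(), "x at y=.05",np.polyval(k,.05))
for nm,u0,u1,sg in(("L",160,190,-1),("R",450,475,1)):
    e=[]
    for v in range(95,200,5):
        dd=np.diff(sat[v,u0:u1]); i=np.argmax(sg*dd); e.append(pix2w(c,u0+i+.5,v,.02)[:2])
    e=np.array(e); k2=np.polyfit(e[:,0],e[:,1],1); r=abs(e[:,1]-np.polyval(k2,e[:,0]))<.003; k2=np.polyfit(e[r,0],e[r,1],1); print(nm,"yaw",np.degrees(np.arctan(k2[0])),r.sum(),"y at x=.44",np.polyval(k2,.44))
print("gray cols fence u=250..",[ (u,g[234:252,u].astype(int).tolist()) for u in (250,320,385)])
print("foot row",g[214,380:416].astype(int).tolist(), g[209,380:416].astype(int).tolist())
O=[(0,(-90,-125,20),167,84),(0,(-90,125,20),467,84),(0,(45,-75,30),235.5,241),(0,(45,75,30),400.5,241)]
p,r=jigfit([c],O); print(p,np.degrees(p[2]),r.round(1).tolist())
print("foot tip",wj(p,pix2w(c,389.5,214,.028))*1e3, "block face top",wj(p,pix2w(c,410.5,230,.0385))*1e3)
# held blank lower outline
E
```

```text
front edge yaw -4.299055292115618 53 x at y=.05 0.3825808772040106
L yaw -4.259367416787966 21 y at x=.44 -0.06753547781877152
R yaw -4.384315838578647 21 y at x=.44 0.1815517669253723
gray cols fence u=250.. [(250, [168, 168, 163, 146, 122, 101, 78, 62, 69, 105, 149, 168, 169, 170, 169, 152, 111, 71]), (320, [167, 167, 168, 167, 153, 118, 80, 62, 72, 109, 149, 166, 167, 166, 157, 126, 83, 59]), (385, [169, 168, 166, 159, 144, 114, 80, 62, 71, 107, 144, 160, 161, 158, 139, 98, 66, 56])]
foot row [168, 168, 168, 168, 168, 167, 162, 153, 139, 115, 101, 122, 151, 161, 162, 161, 155, 147, 141, 139, 139, 139, 139, 139, 139, 139, 139, 139, 138, 134, 116, 80, 47, 43, 56, 68] [169, 169, 169, 169, 169, 168, 163, 155, 146, 123, 99, 112, 145, 160, 161, 159, 150, 130, 113, 106, 105, 101, 91, 76, 62, 62, 70, 71, 66, 58, 43, 32, 31, 38, 52, 65]
[ 0.47388931  0.05517068 -0.07476146] -4.283516165891002 [[-2.1, -0.8], [3.0, -0.9], [-1.9, 3.0], [1.6, 2.9]]
foot tip [[18.14428001 62.90949842 28.        ]] block face top [[29.77519115 79.80348115 38.5       ]]
```

arm_command:
  increments:
    - [-0.006,-0.03,0.1,0,0,0]
    - [-0.006,-0.066,0.3,0,0,0]
    - [-0.006,-0.066,0.55,0,0,0]
    - [-0.006,-0.066,0.77,0,0,0]
    - [-0.006,-0.066,0.858,0,0,0]

```text
t: 6.5
tool_pos: [0.4855, 0.0422, 0.2218]
orientation: [-0.122, -3.134, 0.001]
force: [0.6, 0.0, -1.2]
opening: 0.0632
gripper_force: 25.0
```

arm_command:
  increments:
    - [0,0,0.03,0,0,0]
    - [0,0,0.05,0,0,0]
    - [0,0,0.06,0,0,0]
    - [0,0,0.068,0,0,0]
    - [0,0,0.068,0,0,0]

```text
t: 7.12
tool_pos: [0.4869, 0.0435, 0.2114]
orientation: [0.118, 3.139, -0.0]
force: [-0.7, 0.0, -1.4]
opening: 0.0635
gripper_force: 25.0
```

arm_command:
  increments:
    - [-0.01,0,0.004,0,0,0]
    - [-0.02,0,0.004,0,0,0]
    - [-0.03,0,0.004,0,0,0]
    - [-0.035,0,0.004,0,0,0]
    - [-0.035,0,0.004,0,0,0]

```text
t: 7.75
tool_pos: [0.4937, 0.0429, 0.2101]
orientation: [-0.119, -3.139, 0.0]
force: [0.5, 0.4, -1.7]
opening: 0.0635
gripper_force: 25.0
```

arm_command:
  increments:
    - [-0.002,0,0,0,0,0]
    - [-0.004,0,0,0,0,0]
    - [-0.006,0,0,0,0,0]
    - [-0.008,0,0,0,0,0]
    - [-0.01,0,0,0,0,0]

```text
t: 8.38
tool_pos: [0.4952, 0.0429, 0.2099]
orientation: [-0.119, -3.138, -0.0]
force: [-5.7, 0.4, 0.3]
opening: 0.0633
gripper_force: 25.0
```

arm_command:
  increments:
    - [-0.002,0,0,0,0,0]
    - [-0.004,0,0,0,0,0]
    - [-0.004,0,0,0,0,0]
    - [-0.004,0,0,0,0,0]
    - [-0.004,0,0,0,0,0]

```text
t: 9.0
tool_pos: [0.4955, 0.0428, 0.2097]
orientation: [-0.119, -3.136, -0.0]
force: [-7.7, 0.9, 4.1]
opening: 0.0635
gripper_force: 25.0
```

arm_command:
  increments:
    - [0,0,0,0,0,0]
    - [0,0,0,0,0,0]
    - [0,0,0,0,0,0]
    - [0,0,0,0,0,0]
    - [0,0,0,0,0,0]
  fingers: -0.55

```text
t: 9.62
tool_pos: [0.4965, 0.0427, 0.2102]
orientation: [0.119, 3.139, 0.0]
force: [-0.5, 0.0, -0.1]
opening: 0.0721
gripper_force: 0.0
```

arm_command:
  increments:
    - [0,0,-0.08,0,0,0]
    - [0,0,-0.2,0,0,0]
    - [0.01,-0.1,-0.2,0,0,0]
    - [0.01,-0.25,-0.2,0,0,0]
    - [0.01,-0.3,-0.2,0,0,0]

```text
t: 10.25
tool_pos: [0.4901, -0.0181, 0.2514]
orientation: [0.121, 3.138, -0.0]
force: [0.4, -0.5, 0.0]
opening: 0.0721
gripper_force: 0.0
```

arm_command:
  increments:
    - [0,0,0,0,0,0]
    - [0,0,0,0,0,0]
    - [0,0,0,0,0,0]
    - [0,0,0,0,0,0]
    - [0,0,0,0,0,0]
  fingers: 1
  force: 20

```text
t: 10.88
tool_pos: [0.4899, -0.0167, 0.2501]
orientation: [-0.118, -3.139, 0.0]
force: [0.6, 0.7, 0.7]
opening: 0.027
gripper_force: 0.0
```

```bash
python3 - <<'E'
from h import *
import pickle
A=np.zeros((480,800,3),np.uint8)
c=cam("wrist"); A[:,:]=cv2.resize(c["image"],None,fx=1,fy=1)[:, :1].mean()*0
A[:,:480]=cv2.resize(c["image"][100:420,160:480],(480,480)); d=cam("side"); A[:400,480:]=cv2.resize(d["image"][185:285,250:330],(320,400),interpolation=cv2.INTER_CUBIC)
cv2.imwrite("pics/w3.png",A[:,:,::-1]); pickle.dump((c,d),open("c3.pkl","wb"))
s=read_state(); print(s["tool_pos"],R.from_rotvec(s["orientation"]).as_euler("ZYX",degrees=True)[0],s["opening"])
E
```

```text
[ 0.48992242 -0.01683687  0.25011064] 175.68172093411093 0.018548856059094284
```

View pics/w3.png

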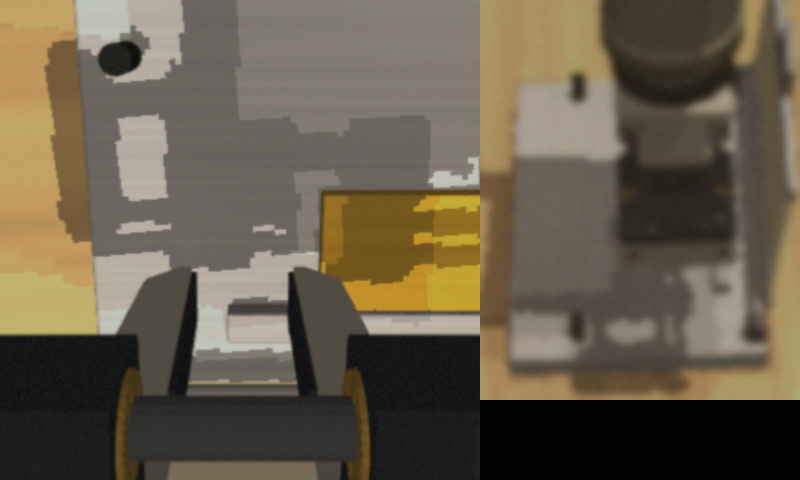

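The blank lies flat along the fence, with its left end just right of the closing fingers (crop column 322). I'll lower the closed fingers beside it and push along the fence.

arm_command:
  increments:
    - [0,0,0,0,0,0]
    - [0,0,0.1,0,0,0]
    - [0,0,0.17,0,0,0]
    - [0,0,0.207,0,0,0]
    - [0,0,0.207,0,0,0]

```text
t: 11.6
tool_pos: [0.4896, -0.0169, 0.2081]
orientation: [-0.119, -3.138, -0.0]
force: [-0.1, 0.0, 0.1]
opening: 0.0004
gripper_force: 0.0
```

arm_command:
  increments:
    - [0,0.03,0,0,0,0]
    - [0,0.06,0,0,0,0]
    - [0,0.09,0,0,0,0]
    - [0,0.12,0,0,0,0]
    - [0,0.14,0,0,0,0]

```text
t: 12.22
tool_pos: [0.4922, 0.0112, 0.209]
orientation: [0.118, 3.139, -0.001]
force: [-0.2, -2.5, 2.0]
opening: 0.0003
gripper_force: 1.6
```

arm_command:
  increments:
    - [0,0.02,0,0,0,0]
    - [0,0.04,0,0,0,0]
    - [0,0.055,0,0,0,0]
    - [0,0.065,0,0,0,0]
    - [0,0.07,0,0,0,0]

```text
t: 12.85
tool_pos: [0.4933, 0.0249, 0.209]
orientation: [0.119, 3.139, -0.0]
force: [0.1, -4.1, 4.3]
opening: 0.0005
gripper_force: 3.1
```

arm_command:
  increments:
    - [0,-0.02,0,0,0,0]
    - [0,-0.02,0.005,0,0,0]
    - [0,-0.02,0.01,0,0,0]
    - [0,-0.01,0.01,0,0,0]
    - [0,0,0.01,0,0,0]

```text
t: 13.48
tool_pos: [0.493, 0.025, 0.2066]
orientation: [-0.119, -3.139, 0.0]
force: [0.2, -0.7, -0.7]
opening: 0.0006
gripper_force: 0.5
```

arm_command:
  increments:
    - [0,0.005,0,0,0,0]
    - [0,0.01,0,0,0,0]
    - [0,0.015,0,0,0,0]
    - [0,0.02,0,0,0,0]
    - [0,0.02,0,0,0,0]

```text
t: 14.1
tool_pos: [0.4934, 0.029, 0.2067]
orientation: [-0.118, -3.139, -0.0]
force: [-0.1, -0.7, 0.1]
opening: 0.0003
gripper_force: 0.4
```

```bash
python3 - <<'E'
from h import *
import pickle
c=cam("wrist"); cv2.imwrite("pics/w4.png",cv2.resize(c["image"][120:330,220:500],(800,600),interpolation=cv2.INTER_CUBIC)[:,:,::-1]); pickle.dump(c,open("c4.pkl","wb"))
s=read_state(); print(s["tool_pos"],R.from_rotvec(s["orientation"]).as_euler("ZYX",degrees=True)[0],s["force"])
E
```

```text
[0.49340119 0.02898925 0.20675261] 175.6742360750794 [-0.3929533  -0.81599433  0.14710179]
```

View pics/w4.png

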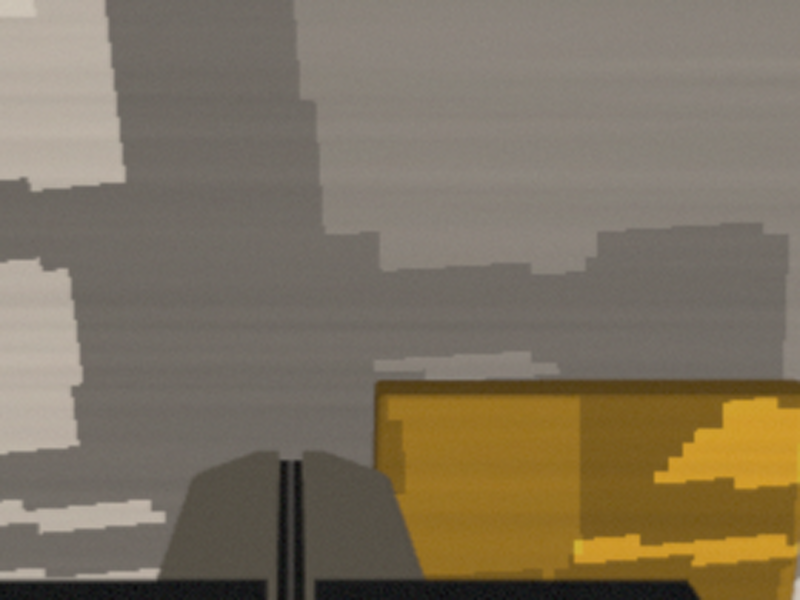

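Now the push is clean: the fingertip bears on the blank's left end at crop (380,480), and the blank is square to the jig. I'll feel for the stop.

arm_command:
  increments:
    - [0,0.004,0,0,0,0]
    - [0,0.008,0,0,0,0]
    - [0,0.012,0,0,0,0]
    - [0,0.015,0,0,0,0]
    - [0,0.015,0,0,0,0]

```text
t: 14.78
tool_pos: [0.4936, 0.0319, 0.2067]
orientation: [-0.119, -3.139, -0.0]
force: [-1.2, -1.3, 0.1]
opening: 0.0005
gripper_force: 0.5
```

```bash
python3 - <<'E'
from h import *
import pickle
c=pickle.load(open("c4.pkl","rb")); p=[.4737,.0545,-.075]
print(wj(p,pix2w(c,352,254.8,.028))*1e3)
E
```

```text
[[ -1.12918092 -10.94348243  28.        ]]
```

arm_command:
  increments:
    - [0,0.004,0,0,0,0]
    - [0,0.008,0,0,0,0]
    - [0,0.012,0,0,0,0]
    - [0,0.015,0,0,0,0]
    - [0,0.015,0,0,0,0]

```text
t: 15.4
tool_pos: [0.4939, 0.035, 0.2068]
orientation: [0.119, 3.139, 0.0]
force: [0.4, -0.9, -0.1]
opening: 0.0006
gripper_force: 0.5
```

arm_command:
  increments:
    - [0,0.001,0,0,0,0]
    - [0,0.002,0,0,0,0]
    - [0,0.003,0,0,0,0]
    - [0,0.004,0,0,0,0]
    - [0,0.005,0,0,0,0]

```text
t: 16.02
tool_pos: [0.4939, 0.0359, 0.2067]
orientation: [-0.119, -3.139, -0.0]
force: [0.0, -1.5, 0.2]
opening: 0.0004
gripper_force: 0.7
```

arm_command:
  increments:
    - [0,0.001,0,0,0,0]
    - [0,0.002,0,0,0,0]
    - [0,0.003,0,0,0,0]
    - [0,0.004,0,0,0,0]
    - [0,0.005,0,0,0,0]

```text
t: 16.65
tool_pos: [0.494, 0.0369, 0.2067]
orientation: [0.119, 3.139, -0.0]
force: [0.3, -1.4, 0.2]
opening: -0.0001
gripper_force: 0.7
```

arm_command:
  increments:
    - [0,0.001,0,0,0,0]
    - [0,0.002,0,0,0,0]
    - [0,0.003,0,0,0,0]
    - [0,0.004,0,0,0,0]
    - [0,0.004,0,0,0,0]

```text
t: 17.27
tool_pos: [0.4941, 0.0377, 0.2067]
orientation: [-0.119, -3.139, -0.0]
force: [-1.3, -1.3, 0.2]
opening: 0.0008
gripper_force: 0.6
```

arm_command:
  increments:
    - [0,0.001,0,0,0,0]
    - [0,0.002,0,0,0,0]
    - [0,0.003,0,0,0,0]
    - [0,0.004,0,0,0,0]
    - [0,0.004,0,0,0,0]

```text
t: 17.9
tool_pos: [0.4941, 0.0385, 0.2067]
orientation: [-0.119, -3.139, -0.0]
force: [-0.5, -1.6, 0.3]
opening: 0.0001
gripper_force: 0.7
```

arm_command:
  increments:
    - [0,0.001,0,0,0,0]
    - [0,0.002,0,0,0,0]
    - [0,0.003,0,0,0,0]
    - [0,0.004,0,0,0,0]
    - [0,0.004,0,0,0,0]

```text
t: 18.52
tool_pos: [0.4942, 0.0393, 0.2067]
orientation: [-0.119, -3.139, -0.0]
force: [-1.2, -1.8, -0.2]
opening: 0.0005
gripper_force: 0.7
```

arm_command:
  increments:
    - [0,0.001,0,0,0,0]
    - [0,0.002,0,0,0,0]
    - [0,0.003,0,0,0,0]
    - [0,0.004,0,0,0,0]
    - [0,0.004,0,0,0,0]

```text
t: 19.15
tool_pos: [0.4942, 0.0401, 0.2067]
orientation: [0.119, 3.139, 0.0]
force: [-1.7, -1.0, -0.2]
opening: 0.0005
gripper_force: 0.7
```

arm_command:
  increments:
    - [0,0.001,0,0,0,0]
    - [0,0.002,0,0,0,0]
    - [0,0.003,0,0,0,0]
    - [0,0.004,0,0,0,0]
    - [0,0.004,0,0,0,0]

```text
t: 19.77
tool_pos: [0.4943, 0.0407, 0.2067]
orientation: [-0.119, -3.139, 0.001]
force: [-1.5, -6.0, 0.0]
opening: 0.0005
gripper_force: 1.9
```

arm_command:
  increments:
    - [0,0.001,0,0,0,0]
    - [0,0.002,0,0,0,0]
    - [0,0.003,0,0,0,0]
    - [0,0.004,0,0,0,0]
    - [0,0.004,0,0,0,0]

```text
t: 20.4
tool_pos: [0.4943, 0.041, 0.2067]
orientation: [-0.119, -3.139, 0.002]
force: [-1.7, -9.0, 0.5]
opening: 0.0004
gripper_force: 3.2
```

```bash
python3 - <<'E'
from h import *
import pickle
c=cam("wrist"); cv2.imwrite("pics/w5.png",cv2.resize(c["image"][120:330,240:520],(800,600),interpolation=cv2.INTER_CUBIC)[:,:,::-1]); pickle.dump(c,open("c5.pkl","wb"))
s=read_state(); print(s["tool_pos"],s["force"])
E
```

```text
[0.49431629 0.04098501 0.20667059] [-1.65174528 -8.25573587  0.1021168 ]
```

View pics/w5.png

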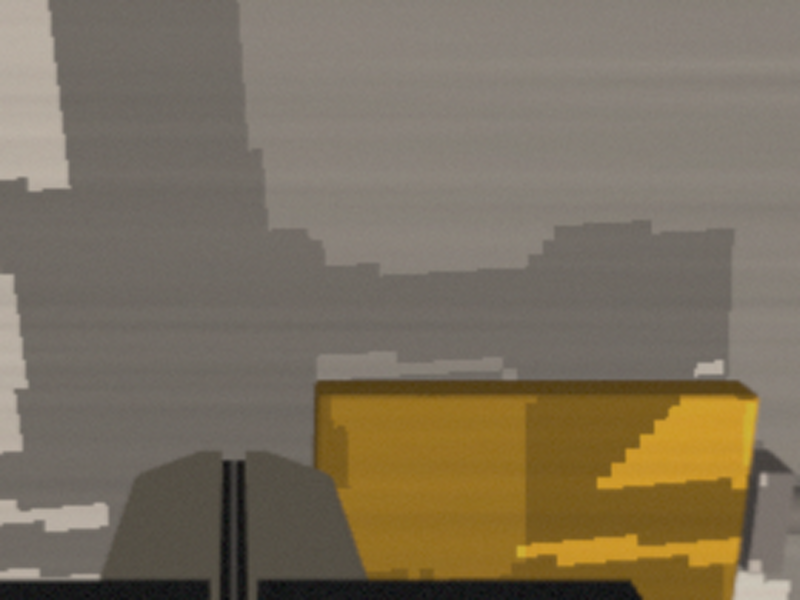

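The blank's right end now bears on the screw foot at crop (765,500), and the left end is on the fingers. The force rose to 9 N, so the stop is felt. I'll back off, then seat the blank with a light push towards the fence at mid-length.

arm_command:
  increments:
    - [0,-0.02,0,0,0,0]
    - [0,-0.025,-0.1,0,0,0]
    - [0.02,-0.02,-0.2,0,0,0]
    - [0.15,0.1,-0.2,0,0,0]
    - [0.21,0.225,-0.2,0,0,0]

```text
t: 21.08
tool_pos: [0.4552, 0.0904, 0.247]
orientation: [0.12, 3.139, 0.002]
force: [-0.1, 0.3, 0.4]
opening: 0.0005
gripper_force: 0.0
```

arm_command:
  increments:
    - [0,0,0,0,0,0]
    - [0,0,0.1,0,0,0]
    - [0,0,0.17,0,0,0]
    - [0,0,0.197,0,0,0]
    - [0,0,0.2,0,0,0]

```text
t: 21.7
tool_pos: [0.456, 0.0894, 0.2066]
orientation: [-0.119, -3.139, -0.0]
force: [0.2, 1.2, -1.0]
opening: 0.0003
gripper_force: 0.0
```

arm_command:
  increments:
    - [-0.01,0,0,0,0,0]
    - [-0.02,0,0,0,0,0]
    - [-0.03,0,0,0,0,0]
    - [-0.035,0,0,0,0,0]
    - [-0.04,0,0,0,0,0]

```text
t: 22.32
tool_pos: [0.4639, 0.0891, 0.2067]
orientation: [-0.119, -3.139, -0.0]
force: [-1.4, -0.1, -1.1]
opening: 0.0003
gripper_force: 0.0
```

arm_command:
  increments:
    - [-0.002,0,0,0,0,0]
    - [-0.005,0,0,0,0,0]
    - [-0.007,0,0,0,0,0]
    - [-0.01,0,0,0,0,0]
    - [-0.01,0,0,0,0,0]

```text
t: 22.95
tool_pos: [0.4659, 0.089, 0.2067]
orientation: [0.119, 3.139, 0.0]
force: [-0.9, -0.1, 0.8]
opening: 0.0004
gripper_force: 0.0
```

arm_command:
  increments:
    - [-0.002,0,0,0,0,0]
    - [-0.004,0,0,0,0,0]
    - [-0.006,0,0,0,0,0]
    - [-0.008,0,0,0,0,0]
    - [-0.01,0,0,0,0,0]

```text
t: 23.58
tool_pos: [0.4678, 0.0888, 0.2067]
orientation: [-0.119, -3.139, 0.0]
force: [-1.7, 0.9, 2.2]
opening: 0.0005
gripper_force: 0.7
```

arm_command:
  increments:
    - [-0.001,0,0,0,0,0]
    - [-0.002,0,0,0,0,0]
    - [-0.003,0,0,0,0,0]
    - [-0.004,0,0,0,0,0]
    - [-0.005,0,0,0,0,0]

```text
t: 24.2
tool_pos: [0.4682, 0.0888, 0.2066]
orientation: [-0.119, -3.137, 0.0]
force: [-7.4, 0.9, 7.4]
opening: 0.0007
gripper_force: 4.0
```

arm_command:
  increments:
    - [-0.001,0,0,0,0,0]
    - [-0.002,0,0,0,0,0]
    - [-0.003,0,0,0,0,0]
    - [-0.004,0,0,0,0,0]
    - [-0.005,0,0,0,0,0]

```text
t: 24.82
tool_pos: [0.4686, 0.0888, 0.2065]
orientation: [-0.118, -3.135, 0.0]
force: [-12.8, -1.0, 10.8]
opening: 0.0004
gripper_force: 6.4
```

arm_command:
  increments:
    - [0.03,0,0,0,0,0]
    - [0.03,0,-0.2,0,0,0]
    - [0.03,0,-0.45,0,0,0]
    - [0.03,0,-0.72,0,0,0]
    - [0.03,0,-0.97,0,0,0]

```text
t: 25.45
tool_pos: [0.4638, 0.0891, 0.4028]
orientation: [0.119, 3.137, 0.0]
force: [1.8, -0.3, 0.2]
opening: 0.0003
gripper_force: 0.0
```

arm_command:
  increments:
    - [0,0,-0.03,0,0,0]
    - [-0.2,-0.05,-0.03,0,0,0]
    - [-0.42,-0.1,-0.03,0,0,0]
    - [-0.62,-0.15,-0.03,0,0,0]
    - [-0.728,-0.169,-0.03,0,0,0]

```text
t: 26.08
tool_pos: [0.6078, 0.0435, 0.4046]
orientation: [-0.12, -3.138, 0.0]
force: [-0.3, 0.2, 0.3]
opening: 0.0005
gripper_force: 0.0
```

```bash
python3 - <<'E'
from h import *
import pickle
A=np.zeros((600,800,3),np.uint8)
c=cam("wrist"); d=cam("side"); e=cam("scene")
A[:300,:400]=cv2.resize(c["image"],(400,300)); 
A[:300,400:]=cv2.resize(c["image"][60:270,180:460],(400,300))
A[300:,:400]=cv2.resize(d["image"][170:290,240:400],(400,300),interpolation=cv2.INTER_CUBIC); A[300:,400:]=cv2.resize(e["image"][140:275,220:400],(400,300),interpolation=cv2.INTER_CUBIC)
cv2.imwrite("pics/w6.png",A[:,:,::-1]); pickle.dump((c,d,e),open("c6.pkl","wb"))
s=read_state(); print(s["tool_pos"],R.from_rotvec(s["orientation"]).as_euler("ZYX",degrees=True)[0],s["force"])
E
```

```text
[0.60669973 0.04410757 0.40478634] 175.63229090565622 [-0.08662347 -0.17035064  0.31002814]
```

View pics/w6.png

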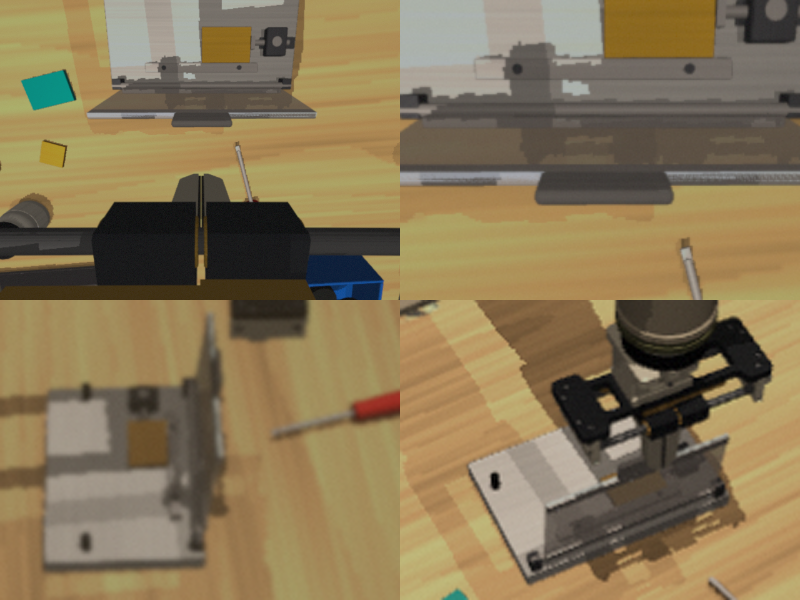

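The blank sits flush to the fence and against the foot (top-right panel). The tab is at full-image pixel ~(404,240), in line with the closed fingers. I'll check the tab's position before lowering behind it.

```bash
python3 - <<'E'
from h import *
import pickle
c,d,e=pickle.load(open("c6.pkl","rb")); p=[.4737,.0545,-.075]
for v in (239,248): print(v,(wj(p,pix2w(c,403,v,.178))*1e3).round(1))
for th in (1.65,1.7,1.75,1.8,1.85):
    n=np.array([np.sin(th),np.cos(th)]);q=np.array([-np.cos(th),np.sin(th)])
    P=np.array([72,36.5])+146*q+10*n; Q=P-6*n
    print(th,P.round(1),Q.round(1),[w2pix(c,jw(p,[X[0]/1e3,0,X[1]/1e3]))[0].round(1).tolist() for X in(P,Q)])
s=read_state(); print((wj(p,s["tool_pos"])*1e3).round(1))
E
```

```text
239 [[119.4  42.6 178. ]]
248 [[124.4  42.9 178. ]]
1.65 [ 93.5 181.3] [ 87.5 181.7] [[322.3, 191.8], [322.3, 180.1]]
1.7 [100.7 180. ] [ 94.8 180.8] [[322.3, 205.3], [322.3, 194.1]]
1.75 [107.9 178.4] [102.  179.4] [[322.3, 218.1], [322.3, 207.4]]
1.8 [114.9 176.4] [109.1 177.8] [[322.3, 230.1], [322.3, 220.1]]
1.85 [121.8 174.1] [116.1 175.7] [[322.3, 241.4], [322.3, 231.9]]
[[ 1.334e+02 -4.000e-01  4.048e+02]]
```

arm_command:
  increments:
    - [0,0,0.05,0,0,0]
    - [0,0,0.12,0,0,0]
    - [0,0,0.2,0,0,0]
    - [0,0,0.26,0,0,0]
    - [0,0,0.274,0,0,0]

```text
t: 26.85
tool_pos: [0.606, 0.0445, 0.3503]
orientation: [-0.118, -3.137, 0.0]
force: [-0.2, -0.1, 0.2]
opening: 0.0004
gripper_force: 0.0
```

arm_command:
  increments:
    - [0.03,0,0,0,0,0]
    - [0.06,0,0,0,0,0]
    - [0.09,0,0,0,0,0]
    - [0.12,0,0,0,0,0]
    - [0.15,0,0,0,0,0]

```text
t: 27.48
tool_pos: [0.5766, 0.0467, 0.3529]
orientation: [0.119, 3.137, 0.0]
force: [3.0, -0.1, 1.7]
opening: 0.0007
gripper_force: 1.4
```

arm_command:
  increments:
    - [0.055,0,0,0,0,0]
    - [0.11,0,-0.005,0,0,0]
    - [0.17,0,-0.01,0,0,0]
    - [0.23,0,-0.02,0,0,0]
    - [0.288,0,-0.02,0,0,0]

```text
t: 28.1
tool_pos: [0.5183, 0.0511, 0.356]
orientation: [0.119, 3.139, -0.0]
force: [1.6, -1.4, -1.0]
opening: 0.0006
gripper_force: 1.0
```

arm_command:
  increments:
    - [0.066,0,0.007,0,0,0]
    - [0.13,0,0.034,0,0,0]
    - [0.19,0,0.068,0,0,0]
    - [0.248,0,0.106,0,0,0]
    - [0.301,0,0.15,0,0,0]

```text
t: 28.72
tool_pos: [0.4583, 0.0556, 0.3258]
orientation: [0.119, 3.139, -0.0]
force: [1.2, -0.1, 0.7]
opening: 0.0004
gripper_force: 0.8
```

```bash
python3 - <<'E'
from h import *
s=read_state(); print((wj([.4737,.0545,-.075],s["tool_pos"])*1e3).round(1),s["force"],s["t"])
c=cam("side"); e=cam("scene"); A=np.zeros((400,800,3),np.uint8)
A[:,:400]=cv2.resize(c["image"][150:310,220:380],(400,400),interpolation=cv2.INTER_CUBIC); A[:,400:]=cv2.resize(e["image"][130:290,220:380],(400,400),interpolation=cv2.INTER_CUBIC)
cv2.imwrite("pics/w7.png",A[:,:,::-1])
E
```

```text
[[-15.4  -0.  325.8]] [ 1.23925739 -0.08122375  0.65722141] 28.725
```

View pics/w7.png

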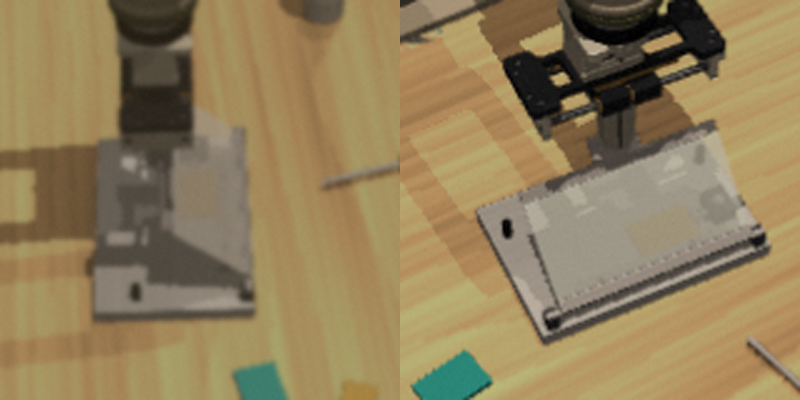

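The guard has followed down to about 0.75 rad, with the tab under the fingertips at right panel (612,150). I'm continuing along the arc.

arm_command:
  increments:
    - [0.048,0,0.05,0,0,0]
    - [0.091,0,0.104,0,0,0]
    - [0.129,0,0.162,0,0,0]
    - [0.16,0,0.224,0,0,0]
    - [0.185,0,0.288,0,0,0]

```text
t: 29.45
tool_pos: [0.4216, 0.0584, 0.2673]
orientation: [-0.119, -3.139, 0.0]
force: [-0.0, -0.1, 2.2]
opening: 0.0005
gripper_force: 0.7
```

arm_command:
  increments:
    - [0.016,0,0.053,0,0,0]
    - [0.026,0,0.1,0,0,0]
    - [0.03,0,0.13,0,0,0]
    - [0.03,0,0.15,0,0,0]
    - [0.03,0,0.16,0,0,0]

```text
t: 30.08
tool_pos: [0.4163, 0.0588, 0.2362]
orientation: [-0.119, -3.139, 0.0]
force: [-1.1, -0.1, 0.9]
opening: 0.0003
gripper_force: 0.6
```

arm_command:
  increments:
    - [0,0,0.003,0,0,0]
    - [0,0,0.006,0,0,0]
    - [0,0,0.01,0,0,0]
    - [0,0,0.01,0,0,0]
    - [0,0,0.01,0,0,0]

```text
t: 30.7
tool_pos: [0.4163, 0.0588, 0.2344]
orientation: [0.119, 3.139, -0.0]
force: [-0.3, -0.2, 0.3]
opening: 0.0004
gripper_force: 0.2
```

arm_command:
  increments:
    - [0,0,0.002,0,0,0]
    - [0,0,0.004,0,0,0]
    - [0,0,0.006,0,0,0]
    - [0,0,0.008,0,0,0]
    - [0,0,0.01,0,0,0]

```text
t: 31.32
tool_pos: [0.4163, 0.0588, 0.2328]
orientation: [-0.119, -3.139, -0.0]
force: [-3.3, 0.4, 10.1]
opening: 0.0005
gripper_force: 4.8
```

arm_command:
  increments:
    - [0,0,0.001,0,0,0]
    - [0,0,0.003,0,0,0]
    - [0,0,0.005,0,0,0]
    - [0,0,0.005,0,0,0]
    - [0,0,0.005,0,0,0]

```text
t: 31.95
tool_pos: [0.4164, 0.0589, 0.2327]
orientation: [-0.118, -3.139, 0.0]
force: [-9.8, 0.1, 16.6]
opening: 0.0005
gripper_force: 8.8
```

arm_command:
  increments:
    - [0,0,-0.03,0,0,0]
    - [0,0,-0.15,0,0,0]
    - [0,0,-0.35,0,0,0]
    - [0,0,-0.5,0,0,0]
    - [0,0,-0.5,0,0,0]

```text
t: 32.58
tool_pos: [0.4172, 0.0589, 0.334]
orientation: [0.118, 3.134, 0.001]
force: [0.2, -0.6, -0.2]
opening: 0.0004
gripper_force: 0.0
```

arm_command:
  increments:
    - [0,0,0,0,0,0]
    - [0,0,0,0,0,0]
    - [0,0,0,0,0,0]
    - [0,0,0,0,0,0]
    - [0,0,0,0,0,0]

```text
t: 33.2
tool_pos: [0.4162, 0.0588, 0.3311]
orientation: [-0.119, -3.139, 0.0]
force: [0.0, 0.1, 0.2]
opening: 0.0009
gripper_force: 0.0
```

```bash
python3 - <<'E'
from h import *
s=read_state(); print(s["t"],s["tool_pos"],s["force"]); print(close_job())
E
```

```text
33.2 [0.41620283 0.05882082 0.33112988] [0.01724122 0.14815898 0.22584591]
the job is handed in; nothing more can be done
None
```

I handed the job in at 33 s (no verdict came back): the blank was seated against the fence and the stop's foot (pushed at about 9 N), the guard was closed by feel, and the arm was lifted clear; I took no picture after closing it.

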